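# Put the press plungers away in the push-latch cabinet

## Robot

A 6-joint arm with a two-finger parallel gripper is mounted at the origin on the work surface. World frame = base frame: x ahead of the robot, y to its left, z up, the work surface at z = 0. Lengths are in m, angles in rad, forces in N, time in s.
With the tool pointing down it reaches from about 0.15 to 0.775 m from the base axis. Payload 6.1 kg.
Tool frame: the origin (TCP) lies on the mounting face of the last link; the fingertips stand 173 mm ahead of it and the grasp point (between the pads) lies 155 mm ahead of it; z points along the fingers, y is the line along which they close (so a half turn about z gives the same grasp; the last joint's range is limited). The gripper opens to 85 mm and grips with 20 to 120 N. Pads are 22 mm wide; open, the fingers measure 114 mm over their backs; the gripper's body (76 mm by 85 mm) begins 54 mm behind the grasp point. The pads swing forward as they close: fully open they stand 13 mm farther back than shut.
Start: joints at [-1.147, 0.126, -0.04, 1.405, 0, 1.571], TCP at [0.216, -0.479, 0.405] pointing down, gripper open.
Joint ranges: [-2.72, 2.72], [-0.95, 1.95], [-1.27, 1.35], [-1.78, 2.02], [-1.46, 1.47], [-3.14, 3.14]. Speed limits (rad/s): [2.39, 2.39, 3.01, 3.14, 3.14, 3.14].

## Interface

Orientations are given as a unit quaternion [w, x, y, z].
In Python, from plant import bot gives the robot as it stands. The module is installed in compiled form; this text tells all that it offers.
- The arm moves only by the tool arm_command, never from a script. Its argument "increments" is a list of rows, each a list of 6 numbers: the shift along the tool's x, y, z in mm, then the turn, a rotation vector about the tool's x, y, z in rad. In form: [[dx, dy, dz, wx, wy, wz], ...]. A call has 1 to 20 rows; each row is the pose to reach, as a shift and turn from the pose commanded when the call began, along the tool's axes at that moment; what a row does not reach only later rows make up. A row lasts 1/10 s, in which the tool goes at most 50 mm and 8.59 degrees, less where a joint would pass 70% of its speed; a pose out of reach is approached as far as the arm can. A call with a gripper value outside its range is refused whole. "gripper" is the opening, from -1 (shut) to 1 (fully open), so that 0 is half open, set as the call begins (left out, the last holds). The fingers move at their own pace and stop on an object; the grip force is fixed at half the most. Time passes only in rows, so rows that repeat a pose let the fingers close. It gives the time, the measured TCP pose, the force, the opening and the grip force at its end, in the units of the state.
- bot.state(): the state, without advancing time (a new reading comes with each control period).
- bot.grab_frame(name): name is "scene" or "top" or "wrist"; returns a dict with "image" (384x512x3 uint8, red, green, blue), "fx", "fy", "cx", "cy" (pixels), "R" (3x3) and "t" (3): a world point X has camera coordinates R X + t. Camera axes: x right, y down, z forward; pixel columns grow to the right and rows downward; lengths in m; the calibration is good to about 2 mm. The wrist camera is an equidistant fisheye: a pixel r from the principal point sees the ray r / f radians off the axis. A picture is of the moment at which its call begins. There is no depth.
- bot.close_job(): hands the job in; it is judged then, once.
The state is a dict: "t": time; "joints": joint angles; "qvel": joint speeds; "effort": joint torques, N m; "position": TCP position; "eef_rot": TCP orientation; "contact_force": force on the tool from outside, world axes, zero at the start; "wrist_torque": the same for the moment, N m; "grip_width": finger opening in m; "grip_force": force on a finger pad.
Only numpy, scipy, OpenCV 4.12 (cv2) and the standard library are available. Lean on these libraries where they do the work, as an engineer would, in place of code of your own. Each camera call takes 0.05 s, during which the arm holds its last target. There are 200 camera calls.

## Task

Press on the dark spot to push the cabinet's push-to-release door in until its catch lets it spring open, then put every brass press plunger standing on the bench into a nest of its own inside, upright and fully home with its key rib in the slot. Finally press the door shut so that it latches and stays flush, and leave the bottle and the jar alone.

Things in the scene. Friction and masses are not known exactly. Their poses are not given: they have to be found in the camera images.
- door (a joint): Aluminium push-to-release door, the cabinet's flat top, 197 x 188 x 8 mm, no handle. Rad: 0 shut, flush with the rim; 1.7 fully open, past upright; below 0 pressed in (stop at -0.05, 8 mm at the press spot). Hinged along the cabinet's +y side; the free edge (-y side) swings up. Shut, press it in past -0.035 (6 mm at the spot) with about 4 N and let go: it springs fully open in 2 s.
- door_press (a point): Dark spot on the door's outer face, 163 mm from the hinge line, 25 mm from the free edge; point axes are the door's (z outward). To shut: push the outer face down against the spring (up to 5 N), press in past -0.035 and let go: it stays flush. A further press opens it; too short a press lets it spring open. It latches only after having opened past 0.5.
- door_hinge (a point): Middle of the hinge line, in the door's mid-thickness (4 mm below the outer face when shut), 81 mm above the bench, 94 mm towards +y from the cabinet's middle; the hinge line runs along the cabinet's x. Site axes turn with the door; y points from the free edge to the hinge.
- cabinet: Low grey steel cabinet fixed on the bench, 216 (x) x 206 (y) x 85 mm high, origin at the centre of its underside; its yaw varies. Walls 8 mm, open on top under the door. Inside lies a wooden nest plate with its top 20 mm above the bench and six keyed pockets (the nests).
- plunger0: Brass press plunger, 0.26 kg, 48 mm tall, all alike. Round shank 36 mm across, 12 long; disc 40 across, 12 to 24 mm up; aluminium grip bar 14 mm thick (along x), 34 long (along y), 24 to 48 mm up. A key rib 9 mm wide juts out along +x to 30 mm from the axis, foot to 20 mm up. Origin at the centre of the foot, z up. None if absent.
- plunger1: Brass press plunger, 0.26 kg, 48 mm tall, all alike. Round shank 36 mm across, 12 long; disc 40 across, 12 to 24 mm up; aluminium grip bar 14 mm thick (along x), 34 long (along y), 24 to 48 mm up. A key rib 9 mm wide juts out along +x to 30 mm from the axis, foot to 20 mm up. Origin at the centre of the foot, z up. None if absent.
- plunger2: Brass press plunger, 0.26 kg, 48 mm tall, all alike. Round shank 36 mm across, 12 long; disc 40 across, 12 to 24 mm up; aluminium grip bar 14 mm thick (along x), 34 long (along y), 24 to 48 mm up. A key rib 9 mm wide juts out along +x to 30 mm from the axis, foot to 20 mm up. Origin at the centre of the foot, z up. None if absent.
- plunger3: Brass press plunger, 0.26 kg, 48 mm tall, all alike. Round shank 36 mm across, 12 long; disc 40 across, 12 to 24 mm up; aluminium grip bar 14 mm thick (along x), 34 long (along y), 24 to 48 mm up. A key rib 9 mm wide juts out along +x to 30 mm from the axis, foot to 20 mm up. Origin at the centre of the foot, z up. None if absent.
- plunger4: Brass press plunger, 0.26 kg, 48 mm tall, all alike. Round shank 36 mm across, 12 long; disc 40 across, 12 to 24 mm up; aluminium grip bar 14 mm thick (along x), 34 long (along y), 24 to 48 mm up. A key rib 9 mm wide juts out along +x to 30 mm from the axis, foot to 20 mm up. Origin at the centre of the foot, z up. None if absent.
- nest0 (a point): Centre of the pocket floor of a nest, 9 mm above the bench. Pocket 11 mm deep, 39 mm square, with a slot 12.5 mm wide along +x (the cabinet's x) to 32.5 mm from the centre for the key rib. Any plunger fits any nest; fully home its origin is here and its x along this x. Nests are 65 mm apart in x, 79 mm in y; the cabinet rim is 76 mm above this point.
- nest1 (a point): Centre of the pocket floor of a nest, 9 mm above the bench. Pocket 11 mm deep, 39 mm square, with a slot 12.5 mm wide along +x (the cabinet's x) to 32.5 mm from the centre for the key rib. Any plunger fits any nest; fully home its origin is here and its x along this x. Nests are 65 mm apart in x, 79 mm in y; the cabinet rim is 76 mm above this point.
- nest2 (a point): Centre of the pocket floor of a nest, 9 mm above the bench. Pocket 11 mm deep, 39 mm square, with a slot 12.5 mm wide along +x (the cabinet's x) to 32.5 mm from the centre for the key rib. Any plunger fits any nest; fully home its origin is here and its x along this x. Nests are 65 mm apart in x, 79 mm in y; the cabinet rim is 76 mm above this point.
- nest3 (a point): Centre of the pocket floor of a nest, 9 mm above the bench. Pocket 11 mm deep, 39 mm square, with a slot 12.5 mm wide along +x (the cabinet's x) to 32.5 mm from the centre for the key rib. Any plunger fits any nest; fully home its origin is here and its x along this x. Nests are 65 mm apart in x, 79 mm in y; the cabinet rim is 76 mm above this point.
- nest4 (a point): Centre of the pocket floor of a nest, 9 mm above the bench. Pocket 11 mm deep, 39 mm square, with a slot 12.5 mm wide along +x (the cabinet's x) to 32.5 mm from the centre for the key rib. Any plunger fits any nest; fully home its origin is here and its x along this x. Nests are 65 mm apart in x, 79 mm in y; the cabinet rim is 76 mm above this point.
- nest5 (a point): Centre of the pocket floor of a nest, 9 mm above the bench. Pocket 11 mm deep, 39 mm square, with a slot 12.5 mm wide along +x (the cabinet's x) to 32.5 mm from the centre for the key rib. Any plunger fits any nest; fully home its origin is here and its x along this x. Nests are 65 mm apart in x, 79 mm in y; the cabinet rim is 76 mm above this point.
- bottle: Green glass bottle 54 mm across, 120 mm tall, bystander; origin at the centre of its underside.
- frit_jar: Blue jar with black cap, 68 mm across, 60 mm tall, bystander; origin at the centre of its underside.
Not all that is in view belongs to the job. Leave any purple or turquoise look-alike of the plunger2 alone.

How it is judged:
On the way, in this order (a step that is already met when the one before it is completed fails the run):
1. the door is pressed in under the rim (value of joint door below -0.02 rad), for 0.02 s.
2. the door has sprung open (value of joint door above 1.3 rad), for 0.2 s.
3. every plunger on the bench is upright and fully home in a nest, with the door open (z of each of plunger0, plunger1, plunger2, plunger3, plunger4 in the frame of cabinet below 0.013 m and horizontal distance between each of plunger0, plunger1, plunger2, plunger3, plunger4 and cabinet below 0.1 m and angle between each of plunger0, plunger1, plunger2, plunger3, plunger4's own z axis and vertical below 0.12 rad and value of joint door above 0.8 rad), for 0.2 s.
At the end, for the whole second after the job is handed in: Every plunger present is fully home in a nest: foot less than 4 mm above the pocket floor (13 mm above the cabinet's underside, lower than the nest plate lets it go anywhere but keyed in a nest), upright within 7 degrees and at rest; the door is shut and latched (between -0.012 and 0.015 rad) (z of each of plunger0, plunger1, plunger2, plunger3, plunger4 in the frame of cabinet below 0.013 m and horizontal distance between each of plunger0, plunger1, plunger2, plunger3, plunger4 and cabinet below 0.1 m and angle between each of plunger0, plunger1, plunger2, plunger3, plunger4's own z axis and vertical below 0.12 rad and linear speed of each of plunger0, plunger1, plunger2, plunger3, plunger4 below 0.02 m/s and value of joint door between -0.012 and 0.015 rad); the robot touches nothing.
It fails at once if the bottle is knocked over or shoved more than 4 cm (distance of bottle from where it was at the start of the episode above 0.04 m or angle between bottle's own z axis and vertical above 0.5 rad).
It fails at once if the jar is knocked over or shoved more than 4 cm (distance of frit_jar from where it was at the start of the episode above 0.04 m or angle between frit_jar's own z axis and vertical above 0.5 rad).
Of plunger0, plunger1, plunger2, plunger3, plunger4 only 3 to 5 are there at a start; the rules pass over those that are not, and their reading is None.
At some moment in a run one of plunger0, plunger1, plunger2, plunger3, plunger4 may be knocked a few centimetres aside while the robot is not near it.
Once in a run the grip may slacken for a moment while it holds something.
It also fails if it takes over 210 s, if anything falls off the work surface, if the arm or the gripper's body presses on something with over 40 N, if the wrist force passes 120 N, or if a joint passes its speed limit or range.

## Working session

There is one attempt and no reset: what is moved stays moved. The work goes in short steps, Python scripts to look and compute and a tool call to move; the robot and the scene stay as the last step left them, time stands still between calls to the robot, and variables do not carry over. Pictures are saved under pics/ and viewed, at most 14 in all, crops included, and the job is handed in when it is done.

Besides the shell and the picture viewer there is one more tool, called as name([rows], argument=value, ...), one row to a line, values as JSON. arm_command: Moves the arm, as the interface text tells. Its arguments: {"type":"object","properties":{"increments":{"type":"array","items":{"type":"array","items":{"type":"number"}}},"gripper":{"type":"number"}},"required":["increments"]}

```bash
mkdir -p pics; python3 - <<'E'
from plant import bot
import cv2,numpy as np
s=bot.state();print(s)
for n in("scene","top"):
    f=bot.grab_frame(n);cv2.imwrite(f"pics/{n}0.png",f["image"][:,:,::-1]);np.savez(f"{n}0.npz",**f)
    print(n,f["fx"],f["fy"],f["cx"],f["cy"],f["R"].round(3).tolist(),f["t"])
a=cv2.imread("pics/top0.png");cv2.imwrite("pics/top0b.png",cv2.resize(a,(800,600),interpolation=cv2.INTER_CUBIC))
E
```

```text
{'t': 0.0, 'joints': array([-1.14703585e+00,  1.26393459e-01, -4.06637394e-02,  1.40538810e+00,
       -1.29187714e-05,  1.57081318e+00]), 'qvel': array([-1.28319738e-04,  5.18672536e-05,  2.23498083e-04, -7.48405380e-04,
        2.23588270e-05,  8.26483913e-05]), 'effort': array([ 1.54406989e-04, -4.35918653e+01,  3.52920628e+01,  1.73145410e-02,
       -8.23417759e-05, -6.48557304e-06]), 'position': array([ 0.21581626, -0.47843605,  0.40389566]), 'eef_rot': array([-8.04688087e-04,  9.77638670e-01,  2.10290159e-01, -1.79709805e-04]), 'contact_force': array([ 0.58782251, -0.64044915, -0.36038632]), 'wrist_torque': array([-0.00986769,  0.01023718, -0.01246212]), 'grip_force': 0.0, 'grip_width': 0.08525604598264494}
scene 385.2940305990846 385.2940305990846 257.5638707625579 184.8621557574755 [[-0.353, 0.936, 0.006], [0.8, 0.305, -0.517], [-0.485, -0.177, -0.856]] [ 0.19990004 -0.37570209  1.11332269]
top 402.35454193149263 402.35454193149263 254.3076713857053 197.05810443120498 [[0.004, -1.0, -0.004], [-0.995, -0.004, -0.099], [0.099, 0.005, -0.995]] [-0.02948487  0.51840621  1.00638926]
```

View pics/top0b.png

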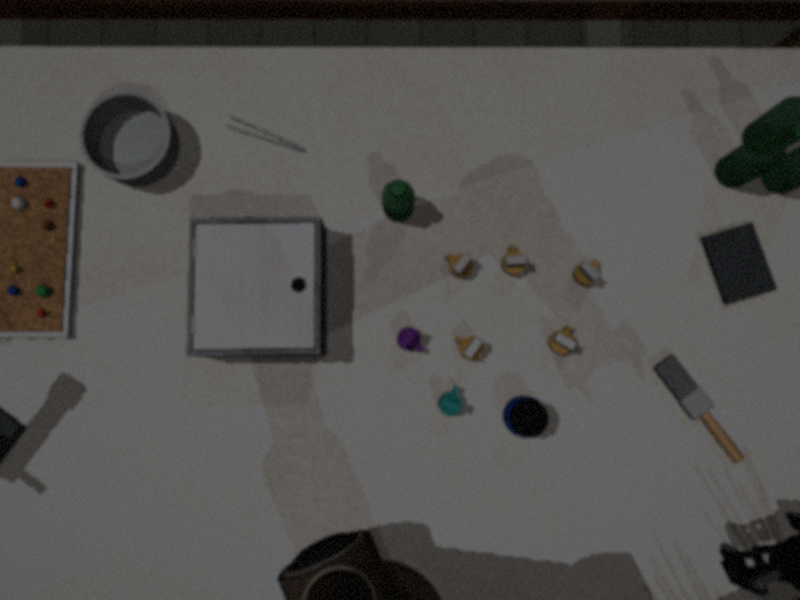

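View pics/scene0.png

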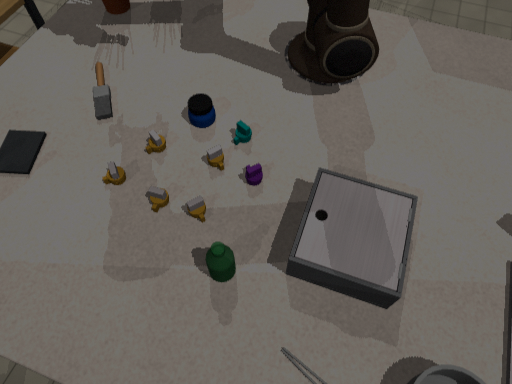

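```bash
cat > h.py <<'E'
import numpy as np,cv2
from scipy.spatial.transform import Rotation as Ro
def rays(f,uv,fish=False):
    uv=np.atleast_2d(uv).astype(float);x=(uv[:,0]-f["cx"])/f["fx"];y=(uv[:,1]-f["cy"])/f["fy"]
    if fish:
        r=np.hypot(x,y)+1e-12;d=np.c_[np.sin(r)*x/r,np.sin(r)*y/r,np.cos(r)]
    else: d=np.c_[x,y,np.ones_like(x)]
    return -f["R"].T@f["t"],d@f["R"]
def onz(f,uv,z,fish=False):
    c,d=rays(f,uv,fish);return c+d*((z-c[2])/d[:,2])[:,None]
def proj(f,P,fish=False):
    q=np.atleast_2d(P)@np.array(f["R"]).T+f["t"]
    if fish:
        n=np.hypot(q[:,0],q[:,1])+1e-12;k=np.arctan2(n,q[:,2])/n;a=q[:,:2]*k[:,None]
    else: a=q[:,:2]/q[:,2:]
    return a*[f["fx"],f["fy"]]+[f["cx"],f["cy"]]
def rot(q): return Ro.from_quat(np.r_[q[1:],q[0]])
def down(yaw):  # tool z down, tool x at world angle yaw (tool y at yaw-90)
    c,s=np.cos(yaw),np.sin(yaw);return Ro.from_matrix(np.array([[c,s,0],[s,-c,0],[0,0,-1.]]))
def inc(s,p,R):
    R0=rot(s["eef_rot"]);d=R0.inv().apply((np.array(p)-s["position"])*1000)
    return np.r_[d.round(1),(R0.inv()*R).as_rotvec().round(4)]
def yaw(s):
    m=rot(s["eef_rot"]).as_matrix();return np.arctan2(m[1,0],m[0,0])
def blobs(mask,amin):
    n,l,st,c=cv2.connectedComponentsWithStats(mask.astype(np.uint8));return [(i,st[i],c[i],l==i) for i in range(1,n) if st[i,4]>=amin]
E
python3 - <<'E'
from h import *
from plant import bot
fs={n:dict(np.load(n+"0.npz")) for n in("top","scene")}
for n,f in fs.items():
    im=f["image"];g=im.max(2).astype(int);hsv=cv2.cvtColor(im,cv2.COLOR_RGB2HSV)
    print(n)
    roi=np.zeros_like(g,bool)
    if n=="top": roi[150:215,130:205]=1
    else: roi[195:235,305:340]=1
    for i,st,c,m in blobs((g<(35 if n=="top" else 60))&roi,15): print("spot",st,c,onz(f,c,.085).round(4))
    m=(hsv[...,0]>12)&(hsv[...,0]<30)&(hsv[...,1]>110)&(g>40)
    for i,st,c,mm in blobs(m,12): print("brass",st,c.round(1),onz(f,c,.02).round(3))
    # door: bright region polygon
f=fs["top"];im=f["image"];g=cv2.GaussianBlur(im.max(2),(3,3),0)
print(g[180,115:215].tolist())
print(im[170,290:300].tolist())
print("yaw",yaw(bot.state()))
E
```

```text
top
spot [187 179   8   7  44] [190.63636364 181.95454545] [[0.5489 0.1271 0.085 ]]
brass [   0  108   44  103 3481] [ 20.5 158.5] [[0.618 0.584 0.02 ]]
brass [325 158   6   5  21] [327.6 160.4] [[ 0.616 -0.218  0.02 ]]
brass [286 163   9  10  39] [289.4 166.2] [[ 0.6   -0.118  0.02 ]]
brass [293 168   9   9  28] [298.  172.8] [[ 0.583 -0.14   0.02 ]]
brass [322 170  13   6  51] [328.5 172.2] [[ 0.585 -0.219  0.02 ]]
brass [367 171  11  11  61] [371.4 177.1] [[ 0.572 -0.33   0.02 ]]
brass [359 209   7   7  26] [362.6 212. ] [[ 0.482 -0.306  0.02 ]]
brass [292 216  10  10  47] [296.4 219.1] [[ 0.463 -0.136  0.02 ]]
brass [352 217  12  10  54] [356.6 222.2] [[ 0.455 -0.29   0.02 ]]
brass [303 222   6   8  19] [305.9 225.8] [[ 0.446 -0.16   0.02 ]]
brass [449 266  26  29 116] [462.1 280.5] [[ 0.31  -0.552  0.02 ]]
scene
spot [305 195  10  29 106] [308.31132075 204.71698113] [[0.5371 0.0957 0.085 ]]
spot [315 210  13  11 105] [321.18095238 214.73333333] [[0.5494 0.1256 0.085 ]]
brass [  0   0  25  24 342] [8.6 7.9] [[ 0.171 -0.967  0.02 ]]
brass [  0  43  18  23 136] [ 7.2 52.9] [[ 0.339
[... 302 characters left out ...]
 22 198] [158.7 202. ] [[ 0.61  -0.213  0.02 ]]
brass [187 202  19  20 174] [198.4 212.5] [[ 0.603 -0.122  0.02 ]]
[99, 99, 99, 96, 88, 77, 67, 61, 63, 74, 90, 99, 100, 100, 101, 101, 101, 100, 100, 100, 100, 100, 100, 99, 100, 100, 100, 99, 99, 99, 98, 99, 100, 99, 98, 99, 100, 99, 98, 97, 97, 99, 100, 100, 100, 99, 98, 98, 99, 100, 99, 98, 97, 97, 97, 97, 96, 96, 97, 98, 98, 98, 98, 98, 97, 98, 98, 98, 98, 98, 92, 75, 50, 28, 18, 15, 13, 15, 24, 42, 66, 87, 98, 100, 96, 85, 68, 57, 53, 46, 32, 20, 19, 28, 39, 48, 51, 52, 51, 51]
[[84, 72, 59], [88, 81, 79], [90, 87, 88], [97, 93, 95], [93, 92, 95], [91, 87, 89], [82, 79, 81], [71, 67, 65], [49, 44, 40], [47, 36, 24]]
yaw 0.4238152926132649
```

```bash
python3 - <<'E'
from h import *
from plant import bot
s=bot.state();print(inc(s,[.549,.127,.290],down(np.pi/2)))
f=dict(np.load("top0.npz"));im=f["image"];g=im.min(2)
m=np.zeros_like(g);m[138:230,118:209]=(g[138:230,118:209]>75)
b=max(blobs(m,500),key=lambda b:b[1][4]);c=cv2.findContours(b[3].astype(np.uint8),0,2)[0][0]
h=cv2.convexHull(c)[:,0];P=onz(f,h,.085)
r=cv2.minAreaRect((P[:,:2]*1000).astype(np.float32));print(b[1],r)
E
```

```text
[ 5.527e+02 -4.147e+02  1.146e+02 -1.300e-03 -9.000e-04 -1.147e+00]
[ 123  142   78   82 6006] ((548.0848388671875, 197.429443359375), (196.39218139648438, 186.2003173828125), 1.0125446319580078)
```

arm_command([
  [550,-415,115,0,0,-1.147],
  [553,-415,115,0,0,-1.147],
  [553,-415,115,0,0,-1.147],
  [553,-415,115,0,0,-1.147],
  [553,-415,115,0,0,-1.147],
  [553,-415,115,0,0,-1.147],
  [553,-415,115,0,0,-1.147],
  [553,-415,115,0,0,-1.147],
  [553,-415,115,0,0,-1.147],
  [553,-415,115,0,0,-1.147],
  [553,-415,115,0,0,-1.147],
  [553,-415,115,0,0,-1.147],
  [553,-415,115,0,0,-1.147],
  [553,-415,115,0,0,-1.147],
  [553,-415,115,0,0,-1.147],
  [553,-415,115,0,0,-1.147],
  [553,-415,115,0,0,-1.147],
  [553,-415,115,0,0,-1.147],
  [553,-415,115,0,0,-1.147],
  [553,-415,115,0,0,-1.147],
], gripper=-1)

```text
t: 2.1
position: [0.5491, 0.1262, 0.2903]
eef_rot: [0.0, 0.708, 0.707, 0.0]
contact_force: [-0.1, -0.1, -1.1]
grip_width: 0.0002
grip_force: 0.0
```

arm_command([
  [0,0,25,0,0,0],
  [0,0,33,0,0,0],
  [0,0,36,0,0,0],
  [0,0,39.5,0,0,0],
  [0,0,39.5,0,0,0],
  [0,0,39.5,0,0,0],
  [0,0,10,0,0,0],
  [-35,0,-25,0,0,0],
  [-70,0,-60,0,0,0],
  [-105,0,-90,0,0,0],
  [-140,0,-110,0,0,0],
  [-150,0,-130,0,0,0],
  [-150,0,-130,0,0,0],
  [-150,0,-130,0,0,0],
  [-150,0,-130,0,0,0],
  [-150,0,-130,0,0,0],
  [-150,0,-130,0,0,0],
  [-150,0,-130,0,0,0],
  [-150,0,-130,0,0,0],
  [-150,0,-130,0,0,0],
], gripper=-1)

```text
t: 4.1
position: [0.5493, -0.0227, 0.4196]
eef_rot: [-0.0, 0.707, 0.707, -0.0]
contact_force: [-0.2, -0.4, 0.6]
grip_width: -0.0001
grip_force: 0.0
```

```bash
python3 - <<'E'
from h import *
from plant import bot
a=[]
for n in("scene","wrist"):
    f=bot.grab_frame(n);np.savez(n+"1.npz",**f);a.append(f["image"][:,:,::-1]);print(n,f["fx"],f["R"].round(3).tolist(),(-f["R"].T@f["t"]).round(3))
cv2.imwrite("pics/a1.png",cv2.resize(np.hstack(a),(800,300)))
print(bot.state()["position"],bot.state()["t"])
E
```

```text
scene 385.2940305990846 [[-0.353, 0.936, 0.006], [0.8, 0.305, -0.517], [-0.485, -0.177, -0.856]] [0.911 0.125 0.758]
wrist 297.3186396354542 [[1.0, 0.001, -0.0], [0.0, -0.965, 0.262], [0.0, -0.262, -0.965]] [0.55  0.043 0.389]
[ 0.54932012 -0.02283215  0.4197123 ] 4.2
```

View pics/a1.png

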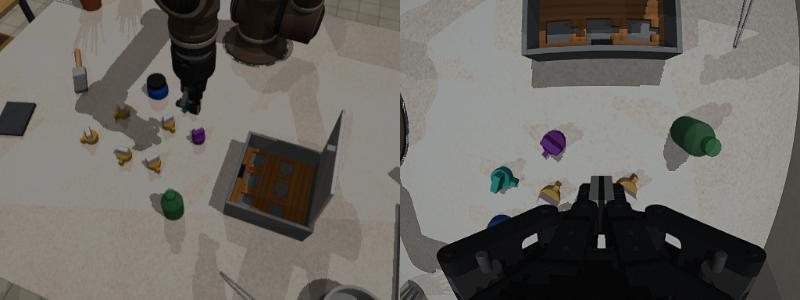

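arm_command([
  [40,0,0,0,0,0],
  [80,0,0,0,0,0],
  [110,0,0,0,0,0],
  [120,0,0,0,0,0],
  [120,0,0,0,0,0],
  [120,0,0,0,0,0],
  [120,0,0,0,0,0],
])

```text
t: 4.9
position: [0.5494, 0.0961, 0.4197]
eef_rot: [0.0, 0.708, 0.707, -0.0]
contact_force: [-0.5, 0.3, -0.1]
grip_width: 0.0001
grip_force: 0.0
```

```bash
python3 - <<'E'
from h import *
from plant import bot
f=bot.grab_frame("wrist");np.savez("w2.npz",**f);print(bot.state()["position"])
cv2.imwrite("pics/w2.png",cv2.resize(f["image"][:,:,::-1],(800,600),interpolation=cv2.INTER_CUBIC))
E
```

```text
[0.54937746 0.09603561 0.41975547]
```

View pics/w2.png

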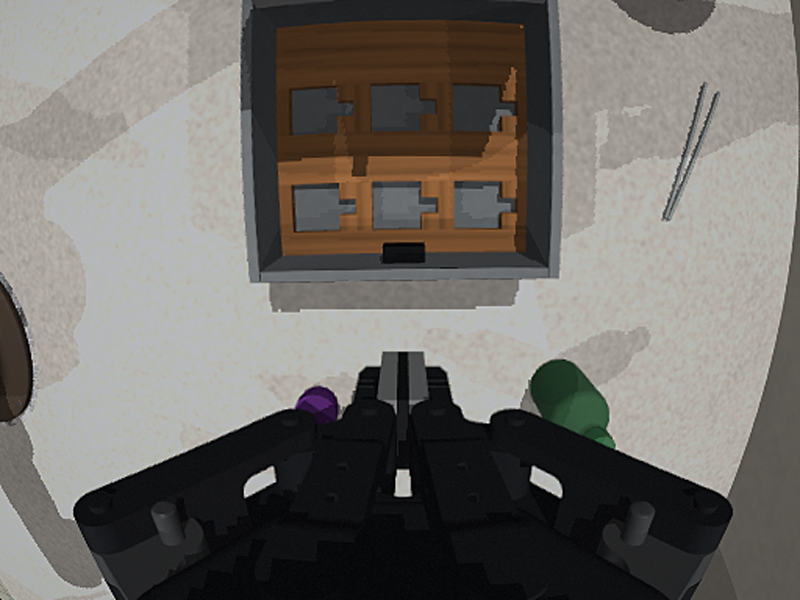

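arm_command([
  [-50,0,0,0,0,0],
  [-100,0,0,0,0,0],
  [-150,5,0,0,0,0],
  [-200,8,0,0,0,0],
  [-250,10,0,0,0,0],
  [-300,12,0,0,0,0],
  [-350,15,0,0,0,0],
  [-390,15,0,0,0,0],
  [-400,15,0,0,0,0],
  [-400,15,0,0,0,0],
  [-400,15,0,0,0,0],
  [-400,15,0,0,0,0],
])

```text
t: 6.15
position: [0.5643, -0.3015, 0.4201]
eef_rot: [0.0, 0.707, 0.708, 0.0]
contact_force: [-0.7, 0.1, -0.1]
grip_width: 0.0001
grip_force: 0.0
```

```bash
python3 - <<'E'
from h import *
from plant import bot
f=bot.grab_frame("wrist");np.savez("w3.npz",**f);print(bot.state()["position"])
cv2.imwrite("pics/w3.png",cv2.resize(f["image"][:,:,::-1],(800,600),interpolation=cv2.INTER_CUBIC))
E
```

```text
[ 0.56438794 -0.30134696  0.42016995]
```

View pics/w3.png

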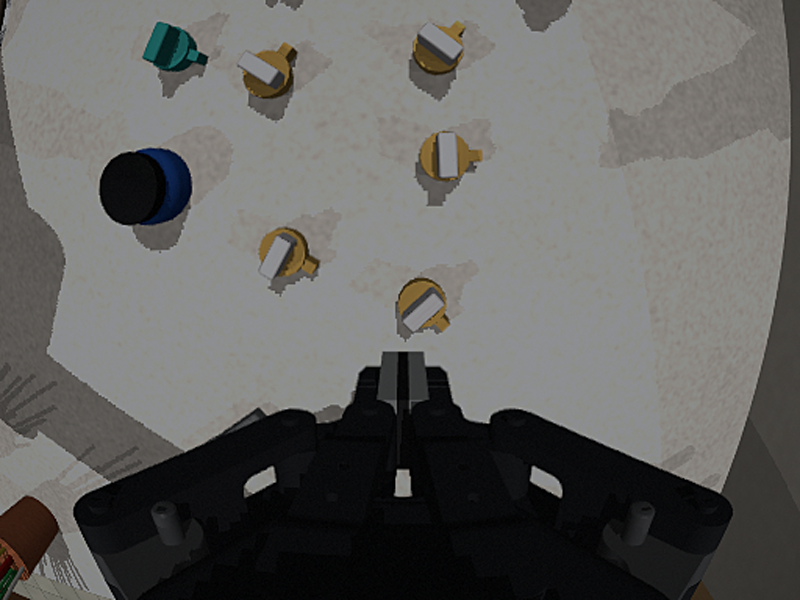

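```bash
python3 - <<'E'
from h import *
f=dict(np.load("w2.npz"));im=f["image"];hsv=cv2.cvtColor(im,cv2.COLOR_RGB2HSV)
m=np.zeros(im.shape[:2],bool);m[40:152,180:335]=(hsv[...,1]<70)[40:152,180:335]
for i,st,c,mm in blobs(m,100):
    cn=max(cv2.findContours(mm.astype(np.uint8),0,1)[0],key=len)[:,0];P=onz(f,cn,.009,True)[:,:2]*1000
    print(st,c.round(1),P.min(0).round(1),P.max(0).round(1))
# outer rim yaw: long front outer bottom edges -> use rim line of cabinet front (z=.085)
f=dict(np.load("w3.npz"));im=f["image"];hsv=cv2.cvtColor(im,cv2.COLOR_RGB2HSV)
for u,v in[(261,68),(440,43),(448,155),(277,258),(424,313)]:
    a=int(u*.64),int(v*.64);print(im[a[1],a[0]],hsv[a[1],a[0]],im[a[1]-14,a[0]-14],hsv[a[1]-14,a[0]-14])
E
python3 - <<'E'
import cv2
a=cv2.imread("pics/w2.png")[60:260,240:560];cv2.imwrite("pics/w2c.png",cv2.resize(a,None,fx=2.4,fy=2.4))
E
```

```text
[ 237   54   42   30 1008] [254.5  68.6] [524.3 198.7] [575.8 236.7]
[290  55  40  29 943] [306.1  69.1] [591.  199.3] [641.5 237.6]
[187  56  40  31 914] [202.8  70.8] [459.9 197.4] [510.4 235.7]
[188 117  40  31 947] [204.4 132.3] [460.1 117.3] [511.1 156.1]
[ 238  116   42   31 1013] [255.6 130.7] [525.2 118. ] [577.4 156.6]
[291 116  39  30 951] [306.8 130.6] [592.5 119.5] [642.8 157.8]
[139 140 144] [114   9 144] [138 140 139] [ 75   4 140]
[138 140 142] [105   7 142] [137 138 131] [ 34  13 138]
[141 142 145] [113   7 145] [141 136 131] [ 15  18 141]
[141 142 145] [113   7 145] [142 139 133] [ 20  16 142]
[141 138 141] [150   5 141] [44 29  4] [ 19 232  44]
```

View pics/w2c.png

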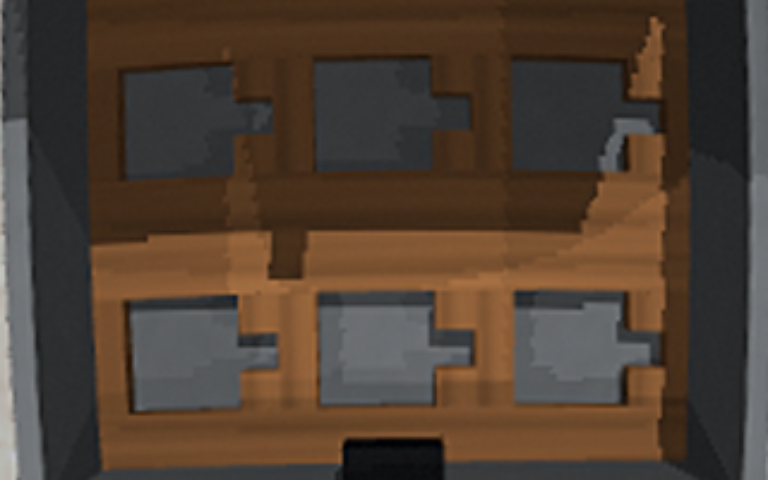

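```bash
cat >> h.py <<'E'
def plungers(f,ztop=.048,near=None):
    im=cv2.GaussianBlur(f["image"],(3,3),0).astype(int);hsv=cv2.cvtColor(f["image"],cv2.COLOR_RGB2HSV)
    br=(hsv[...,0]>12)&(hsv[...,0]<30)&(hsv[...,1]>130)&(hsv[...,2]>25)
    nb=cv2.dilate(br.astype(np.uint8),np.ones((9,9)))>0
    bar=(im[...,2]-im[...,0]>-4)&(im.max(2)>105)&nb
    out=[]
    for i,st,c,m in blobs(bar,60):
        cn=max(cv2.findContours(m.astype(np.uint8),0,1)[0],key=len)[:,0]
        P=onz(f,cv2.convexHull(cn)[:,0],ztop,True)[:,:2]*1000
        r=cv2.minAreaRect(P.astype(np.float32));bx=cv2.boxPoints(r);e1,e2=bx[1]-bx[0],bx[2]-bx[1]
        L=e1 if np.hypot(*e1)>np.hypot(*e2) else e2;L=L/np.hypot(*L);nrm=np.array([-L[1],L[0]])
        v,u=np.nonzero(br);B=onz(f,np.c_[u,v],.016,True)[:,:2]*1000-r[0]
        B=B[np.hypot(*B.T)<36];
        d=B@nrm;nrm=nrm*(1 if d.max()>-d.min() else -1)
        far=B[np.abs(B@nrm)>22];far=far.mean(0) if len(far) else [0,0]
        out.append((np.array(r[0]).round(1),np.array(r[1]).round(1),np.degrees(np.arctan2(nrm[1],nrm[0])).round(1),np.degrees(np.arctan2(far[1],far[0])).round(0),st[4]))
    return out
E
python3 - <<'E'
from h import *
f=dict(np.load("w3.npz"))
for o in plungers(f): print(*o)
from plant import bot
s=bot.state();R=rot(s["eef_rot"])
for dx in(-11,0,11): print(dx,proj(f,s["position"]+R.apply([dx/1000,0,.173]),True)*1.5625)
E
```

```text
[ 593.6 -133.1] [11.3 29. ] 48.0 54.0 128
[ 455.9 -149.9] [13.5 30.3] 51.9 53.0 183
[ 597.2 -219.8] [11.4 31.3] 0.5 3.0 167
[ 463.2 -293.3] [31.1 20.6] -31.9 -31.0 167
[ 582.5 -341.3] [33.3 17.7] -43.5 -47.0 169
[ 596.3 -354.4] [22.3 12.3] 112.9 129.0 75
-11 [[401.1679059  405.24000635]]
0 [[401.13797668 376.52621766]]
11 [[401.10949302 346.06479628]]
```

arm_command([
  [25,20,40,0,0,0],
  [45,33,80,0,0,0],
  [51,33,115,0,0,0],
  [51,33,120,0,0,0],
  [51,33,120,0,0,0],
  [51,33,120,0,0,0],
  [51,33,120,0,0,0],
], gripper=0)

```text
t: 6.9
position: [0.5978, -0.2524, 0.3025]
eef_rot: [0.002, 0.707, 0.707, 0.001]
contact_force: [0.6, 1.0, 1.2]
grip_width: 0.0427
grip_force: 0.0
```

```bash
cat > look.py <<'E'
from h import *
from plant import bot
import sys
f=bot.grab_frame("wrist");np.savez(sys.argv[1]+".npz",**f);s=bot.state()
cv2.imwrite("pics/"+sys.argv[1]+".png",cv2.resize(f["image"][:,:,::-1],(640,480),interpolation=cv2.INTER_CUBIC))
print(s["t"],s["position"],np.degrees(yaw(s)),s["grip_width"])
for o in plungers(f): print(*o)
E
python3 look.py c1
```

```text
6.95 [ 0.59767241 -0.25247923  0.30216668] 89.96273038804154 0.04272981413056243
[ 605.3 -115.5] [12.   5.6] -71.8 -102.0 64
[ 594.  -132.9] [11.5 29.5] 46.6 54.0 186
[ 457.7 -155.6] [ 3.9 21. ] 56.5 60.0 79
[ 597.5 -219.6] [12.3 32.2] 3.4 2.0 283
[ 465.2 -287. ] [16.5 14.5] -11.6 -34.0 109
```

View pics/c1.png

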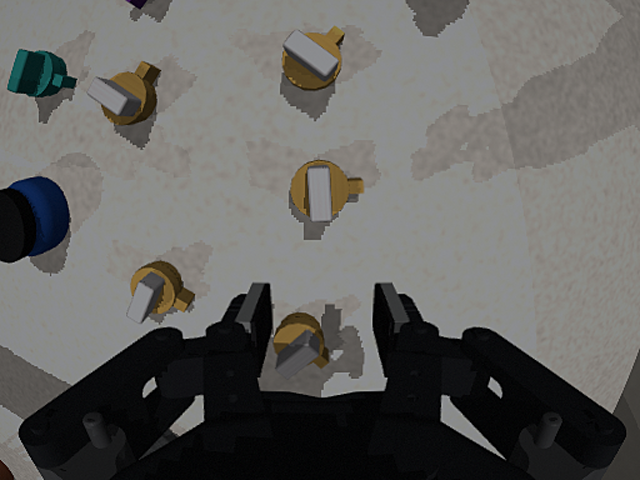

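arm_command([
  [15,0,20,0,0,0],
  [32.5,0,50,0,0,0],
  [32.5,0,80,0,0,0],
  [32.5,0,92,0,0,0],
  [32.5,0,99,0,0,0],
  [32.5,0,99,0,0,0],
  [32.5,0,99,0,0,0],
  [32.5,0,99,0,0,0],
], gripper=0)

```text
t: 7.75
position: [0.5979, -0.2199, 0.2023]
eef_rot: [0.001, 0.707, 0.707, 0.001]
contact_force: [0.0, 0.2, -0.6]
grip_width: 0.0428
grip_force: 0.0
```

arm_command([
  [0,0,0,0,0,0],
  [0,0,0,0,0,0],
  [0,0,0,0,0,0],
  [0,0,0,0,0,0],
  [0,0,0,0,0,0],
  [0,0,0,0,0,0],
], gripper=-1)

```text
t: 8.35
position: [0.5976, -0.2195, 0.2015]
eef_rot: [0.001, 0.707, 0.707, 0.0]
contact_force: [-1.1, 0.5, 4.8]
grip_width: 0.0126
grip_force: 59.6
```

arm_command([
  [0,0,-10,0,0,0],
  [0,0,-40,0,0,0],
  [0,0,-80,0,0,0],
  [0,0,-110,0,0,0],
  [0,0,-135,0,0,0],
  [0,0,-140,0,0,0],
  [0,0,-140,0,0,0],
  [0,0,-140,0,0,0],
  [0,0,-140,0,0,0],
])

```text
t: 9.25
position: [0.597, -0.2192, 0.3385]
eef_rot: [-0.002, 0.707, 0.707, -0.001]
contact_force: [0.5, -0.3, -1.3]
grip_width: 0.0128
grip_force: 58.9
```

```bash
python3 look.py c2
```

```text
9.3 [ 0.59701038 -0.21923052  0.33874278] 89.99851826860214 0.012348068826966598
[ 592.2 -132.6] [12.1 32.3] 51.3 51.0 333
[ 457.1 -154.5] [ 4.7 22.9] 56.5 59.0 86
[ 576.6 -240.7] [61.1 15.8] -46.9 -14.0 250
[ 632.5 -243.8] [10.2 36.8] -115.5 -100.0 147
[ 645.5 -267.1] [22.2 13. ] 178.2 164.0 71
[ 463.7 -287.8] [17.5 18.7] -99.0 -78.0 117
```

View pics/c2.png

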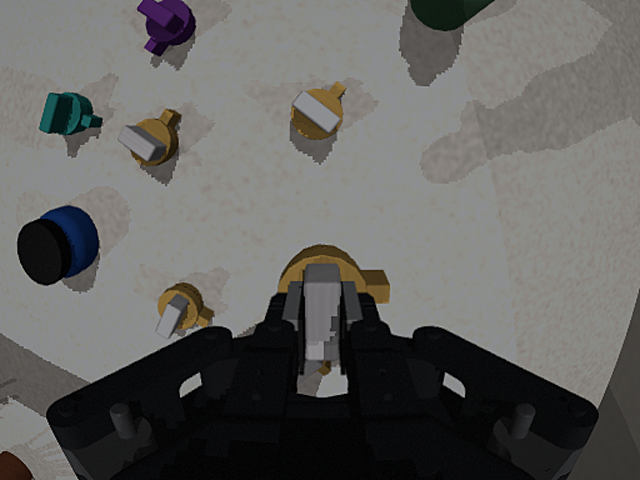

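```bash
cat > held.py <<'E'
# measure held plunger in tool frame: front arc of disc -> circle fit at disc-top plane (given tool z of the foot)
from h import *
import sys
def held(f,s,foot=.2015):
    R=rot(s["eef_rot"]);hsv=cv2.cvtColor(f["image"],cv2.COLOR_RGB2HSV)
    br=(hsv[...,0]>12)&(hsv[...,0]<30)&(hsv[...,1]>130)&(hsv[...,2]>25);br[:180]=0;br[310:]=0;br[:,:200]=0;br[:,330:]=0
    c,d=rays(f,[[f["cx"],f["cy"]]],True)
    pts=[]
    for u in range(228,288):
        v=np.nonzero(br[:,u])[0]
        if len(v): pts.append((u,v[0]-.5))
    c,d=rays(f,pts,True);c=R.inv().apply(c-s["position"]);d=R.inv().apply(d)
    z=foot-.024;P=(c+d*((z-c[2])/d[:,2])[:,None])*1000
    P=P[(P[:,0]>4)]
    A=np.c_[2*P[:,:2],np.ones(len(P))];x=np.linalg.lstsq(A,(P[:,:2]**2).sum(1),rcond=None)[0]
    # fixed radius 20 fit
    from scipy.optimize import least_squares
    q=least_squares(lambda q:np.hypot(P[:,0]-q[0],P[:,1]-q[1])-20,[0,0],loss="soft_l1").x
    return x[:2],np.sqrt(x[2]+x[:2]@x[:2]),q,len(P)
if __name__=="__main__":
    from plant import bot
    if len(sys.argv)>1: f=dict(np.load(sys.argv[1]+".npz"))
    else: f=bot.grab_frame("wrist")
    s=bot.state();print(s["position"],*held(f,s))
E
python3 held.py c2
```

```text
[ 0.59701038 -0.21923052  0.33874278] [7.62463966 0.34886491] 16.04665446013535 [3.12377478 0.32802475] 60
```

```bash
sed -i 's/z=foot-.024/z=foot/; s/-20,\[0,0\]/-18,[0,0]/' held.py; python3 held.py c2; python3 - <<'E'
from h import *
f=dict(np.load("c2.npz"));hsv=cv2.cvtColor(f["image"],cv2.COLOR_RGB2HSV)
from plant import bot
s=bot.state();R=rot(s["eef_rot"])
for p in([17,0,.1535],[18,0,.2015],[20,0,.1895],[20,0,.1775]): print(p,proj(f,s["position"]+R.apply([p[0]/1000,0,p[2]]),True)*1.25)
print(f["image"][190:235,256].tolist()[::2])
E
```

```text
[ 0.59701038 -0.21923052  0.33874278] [-1.98052563  0.34130399] 18.678597503210437 [-1.19113555  0.3511119 ] 60
[17, 0, 0.1535] [[320.70241451 281.62051781]]
[18, 0, 0.2015] [[321.00940272 242.00024262]]
[20, 0, 0.1895] [[320.94705777 245.02482917]]
[20, 0, 0.1775] [[320.87608346 253.16494149]]
[[141, 142, 136], [141, 142, 143], [147, 149, 155], [58, 41, 11], [71, 56, 27], [72, 55, 26], [72, 56, 27], [122, 100, 51], [104, 82, 42], [106, 82, 42], [98, 79, 48], [73, 71, 74], [75, 74, 75], [74, 73, 75], [77, 76, 77], [76, 75, 76], [76, 74, 76], [75, 73, 75], [104, 103, 104], [117, 115, 117], [115, 112, 114], [113, 111, 113], [113, 111, 112]]
```

arm_command([
  [40,2,0,0,0,0],
  [80,4,0,0,0,0],
  [125,5,0,0,0,0],
  [170,6,0,0,0,0],
  [215,8,0,0,0,0],
  [260,10,0,0,0,0],
  [305,12,0,0,0,0],
  [335,12.5,0,0,0,-0.015],
  [350,12.5,0,0,0,-0.015],
  [358,12.5,0,0,0,-0.015],
  [358,12.5,10,0,0,-0.015],
  [358,12.5,40,0,0,-0.015],
  [358,12.5,70,0,0,-0.015],
  [358,12.5,80,0,0,-0.015],
  [358,12.5,80,0,0,-0.015],
  [358,12.5,80,0,0,-0.015],
  [358,12.5,80,0,0,-0.015],
  [358,12.5,80,0,0,-0.015],
])

```text
t: 11.1
position: [0.6103, 0.1386, 0.2623]
eef_rot: [0.001, 0.702, 0.712, 0.001]
contact_force: [0.1, -0.6, -2.9]
grip_width: 0.0125
grip_force: 58.7
```

```bash
python3 look.py c3; python3 held.py c3
```

```text
11.15 [0.61020045 0.13864105 0.26205321] 90.85238021936034 0.01259270177486222
[624.8 208.2] [18.8  7.8] -43.2 -50.0 102
[506.1 146.7] [37.4 27.2] 90.2 72.0 416
[558.3 142.9] [25.3 42.2] -105.7 58.0 335
[613.8 153.6] [39.  16.6] 92.8 88.0 371
[611.4 134.8] [19.3 11.3] 90.8 91.0 155
[0.61020045 0.13864105 0.26205321] [21.59965442  0.09449778] 12.867627600738878 [-1.18972589  0.75789683] 60
```

View pics/c3.png

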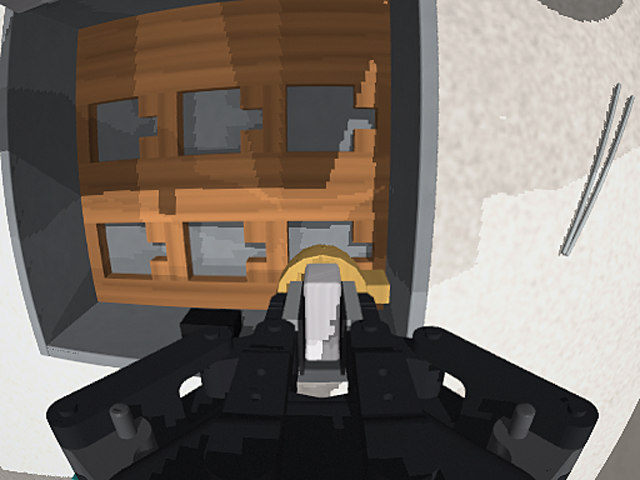

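arm_command([
  [0.4,-0.4,15,0,0,0],
  [0.4,-0.4,28,0,0,0],
  [0.4,-0.4,34,0,0,0],
  [0.4,-0.4,37,0,0,0],
  [0.4,-0.4,40,0,0,0],
  [0.4,-0.4,43,0,0,0],
  [0.4,-0.4,44,0,0,0],
  [0.4,-0.4,44,0,0,0],
  [0.4,-0.4,44,0,0,0],
])

```text
t: 12.05
position: [0.6095, 0.139, 0.217]
eef_rot: [0.0, 0.702, 0.712, 0.0]
contact_force: [0.4, 0.3, -1.3]
grip_width: 0.0128
grip_force: 58.9
```

arm_command([
  [0,0,3,0,0,0],
  [0,0,5,0,0,0],
  [0,0,6.5,0,0,0],
  [0,0,7,0,0,0],
  [0,0,7,0,0,0],
])

```text
t: 12.55
position: [0.6093, 0.139, 0.2105]
eef_rot: [0.0, 0.702, 0.712, 0.0]
contact_force: [-2.5, -0.5, 5.5]
grip_width: 0.0127
grip_force: 59.8
```

arm_command([
  [0,0,0,0,0,0],
  [0,0,0,0,0,0],
  [0,0,0,0,0,0],
  [0,0,0,0,0,0],
  [0,0,-10,0,0,0],
  [0,0,-25,0,0,0],
  [0,0,-50,0,0,0],
  [0,0,-90,0,0,0],
  [0,0,-130,0,0,0],
  [0,0,-150,0,0,0],
  [0,0,-150,0,0,0],
], gripper=-0.5)

```text
t: 13.65
position: [0.6103, 0.1392, 0.3645]
eef_rot: [0.002, 0.702, 0.712, 0.003]
contact_force: [0.9, 1.2, 1.1]
grip_width: 0.0217
grip_force: 0.0
```

arm_command([
  [-45,0,0,0,0,0],
  [-90,0,0,0,0,0],
  [-135,0,0,0,0,0],
  [-180,0,0,0,0,0.05],
  [-225,0,0,0,0,0],
  [-270,-8,0,0,0,-0.15],
  [-295,-12,0,0,0,-0.3],
  [-315,-20,0,0,0,-0.45],
  [-315,-35,20,0,0,-0.6],
  [-315,-40,40,0,0,-0.75],
  [-315,-40,60,0,0,-0.82],
  [-315,-40,60,0,0,-0.82],
  [-315,-40,60,0,0,-0.82],
  [-315,-40,60,0,0,-0.82],
  [-315,-40,60,0,0,-0.82],
], gripper=0)

```text
t: 15.15
position: [0.5746, -0.1765, 0.3008]
eef_rot: [0.001, 0.36, 0.933, 0.0]
contact_force: [0.0, -0.0, -0.2]
grip_width: 0.0426
grip_force: 0.0
```

```bash
python3 look.py a1
```

```text
15.2 [ 0.57456668 -0.17651601  0.30072567] 137.82077967300003 0.04282788785081466Traceback (most recent call last):
  File "look.py", line 7, in <module>
    for o in plungers(f): print(*o)
             ~~~~~~~~^^^
  File "h.py", line 40, in plungers
    d=B@nrm;nrm=nrm*(1 if d.max()>-d.min() else -1)
                          ~~~~~^^
    return umr_maximum(a, axis, None, out, keepdims, initial, where)
ValueError: zero-size array to reduction operation maximum which has no identity
```

```bash
sed -i 's/^        B=B\[np.hypot(\*B.T)<36\];/        B=B[np.hypot(*B.T)<36]\n        if len(B)<20: continue/' h.py
python3 - <<'E'
from h import *
from plant import bot
f=dict(np.load("a1.npz"))
for o in plungers(f): print(*o)
print(inc(bot.state(),[.616,-.153,.30],down(np.radians(138))))
E
```

```text
[ 455.1 -154. ] [ 4.9 26.7] 60.7 59.0 120
[ 438.5 -275.2] [20.2 20. ] -8.3 -26.0 152
[ 592.9 -127.3] [ 4.6 28.4] 57.2 -51.0 124
[ 452. -279.] [18.7  3.4] -30.5 -88.0 63
[ 462.3 -286. ] [22.6  8.7] 97.4 123.0 88
[-1.49e+01  4.52e+01  8.00e-01  7.00e-04  1.60e-03 -3.10e-03]
```

arm_command([
  [-15,30,0,0,0,0],
  [-15,45,0,0,0,0],
  [-15,45,0,0,0,0],
  [-15,45,0,0,0,0],
  [-15,45,0,0,0,0],
])

```text
t: 15.7
position: [0.6149, -0.1533, 0.2998]
eef_rot: [-0.0, 0.36, 0.933, -0.0]
contact_force: [1.2, 0.3, -0.5]
grip_width: 0.0428
grip_force: 0.0
```

```bash
python3 look.py a2
```

```text
15.75 [ 0.61488027 -0.15345188  0.29984936] 137.8183734158497 0.04256585468109213
[ 459.7 -156.8] [ 6.7 17.8] 67.7 70.0 69
[ 439.2 -269.5] [17.  18.7] -124.9 -110.0 124
[ 591.5 -132.9] [16. 32.] 47.8 51.0 294
[ 473.9 -281.8] [46.  12.9] 117.6 144.0 150
```

arm_command([
  [15,0,20,0,0,0],
  [30.3,0,50,0,0,0],
  [30.3,0,80,0,0,0],
  [30.3,0,92,0,0,0],
  [30.3,0,98.5,0,0,0],
  [30.3,0,98.5,0,0,0],
  [30.3,0,98.5,0,0,0],
  [30.3,0,98.5,0,0,0],
], gripper=0)

```text
t: 16.55
position: [0.5937, -0.1332, 0.2026]
eef_rot: [0.001, 0.36, 0.933, 0.0]
contact_force: [-0.2, 0.2, 0.2]
grip_width: 0.0424
grip_force: 0.0
```

arm_command([
  [0,0,0,0,0,0],
  [0,0,0,0,0,0],
  [0,0,0,0,0,0],
  [0,0,0,0,0,0],
  [0,0,0,0,0,0],
  [0,0,0,0,0,0],
], gripper=-1)

```text
t: 17.15
position: [0.5933, -0.133, 0.202]
eef_rot: [0.001, 0.36, 0.933, 0.0]
contact_force: [-0.5, -0.4, 6.5]
grip_width: 0.0127
grip_force: 59.7
```

arm_command([
  [0,0,-10,0,0,0],
  [0,0,-40,0,0,0],
  [0,0,-80,0,0,0],
  [0,0,-110,0,0,0],
  [0,0,-135,0,0,0.1],
  [0,0,-140,0,0,0.2],
  [0,0,-140,0,0,0.35],
  [0,0,-140,0,0,0.5],
  [0,0,-140,0,0,0.65],
  [0,0,-140,0,0,0.8],
  [0,0,-140,0,0,0.82],
  [0,0,-140,0,0,0.82],
  [0,0,-140,0,0,0.82],
  [0,0,-140,0,0,0.82],
])

```text
t: 18.55
position: [0.593, -0.1329, 0.3411]
eef_rot: [-0.0, 0.701, 0.713, -0.0]
contact_force: [0.2, -0.7, -2.4]
grip_width: 0.0124
grip_force: 58.8
```

```bash
cat >> held.py <<'E'
    im=f["image"].astype(int);hsv=cv2.cvtColor(f["image"],cv2.COLOR_RGB2HSV);R=rot(s["eef_rot"])
    col=im[:,252:261].mean(1).max(1)
    b=np.nonzero((hsv[180:240,256,1]>130))[0]+180
    e=[b[0]-.5, 215+np.argmax(np.diff(cv2.GaussianBlur(col[:,None].astype(np.float32),(1,3),0)[215:240,0]))+.5]
    pr=[proj(f,s["position"]+R.apply([p[0]/1000,0,p[2]]),True)[0,1] for p in([18,0,.2015],[17,0,.1535])]
    print("edges foot,bar:",e,"nominal",np.round(pr,1),"brightness",col[205:240].round(0))
E
python3 look.py a3; python3 held.py c2;python3 held.py a3; python3 - <<'E'
from h import *
from plant import bot
print(inc(bot.state(),[.6085,.2188,.34],down(np.pi/2+.015)))
E
```

```text
18.6 [ 0.59295249 -0.13290129  0.34115306] 90.92546601370688 0.012359135467495517
[ 639.3 -167.6] [18.1 48.4] -151.3 -166.0 183
[ 0.59295249 -0.13290129  0.34115306] [0. 0.] 0.0 [0. 0.] 0
edges foot,bar: [np.float64(195.5), np.float64(225.5)] nominal [45.6 22.8] brightness [130. 117. 109. 110. 112. 101.  75.  73.  74.  74.  74.  75.  75.  78.
  77.  77.  77.  76.  75.  75.  82. 102. 119. 118. 117. 116. 115. 116.
 115. 115. 115. 115. 115. 115. 115.]
[ 0.59295249 -0.13290129  0.34115306] [0.09856281 0.42814637] 18.801758285731932 [1.02803215 0.43413412] 60
edges foot,bar: [np.float64(191.5), np.float64(220.5)] nominal [193.5 225.1] brightness [121.  95.  80.  78.  79.  79.  80.  80.  82.  83.  82.  82.  81.  81.
  80.  82. 105. 125. 126. 124. 124. 122. 123. 123. 123. 123. 123. 122.
 122. 123. 122. 123. 123. 123. 122.]
[ 3.514e+02  2.120e+01  1.200e+00 -2.000e-04 -1.000e-04  1.200e-03]
```

arm_command([
  [40,2,0,0,0,0],
  [80,4,0,0,0,0],
  [125,6,0,0,0,0],
  [170,8,0,0,0,0],
  [215,12,0,0,0,0],
  [260,16,0,0,0,0],
  [300,21,0,0,0,0],
  [330,21,0,0,0,0],
  [343,21,0,0,0,0],
  [349.2,21,0,0,0,0],
  [349.2,21,10,0,0,0],
  [349.2,21,40,0,0,0],
  [349.2,21,70,0,0,0],
  [349.2,21,95,0,0,0],
  [349.2,21,110,0,0,0],
  [349.2,21,114,0,0,0],
  [349.2,21,114,0,0,0],
  [349.2,21,114,0,0,0],
  [349.2,21,114,0,0,0],
])

```text
t: 20.5
position: [0.6092, 0.2164, 0.2286]
eef_rot: [0.001, 0.702, 0.712, 0.001]
contact_force: [0.5, -0.1, -3.0]
grip_width: 0.0126
grip_force: 58.7
```

arm_command([
  [0.2,-0.5,2,0,0,0],
  [0.2,-0.5,5,0,0,0],
  [0.2,-0.5,8,0,0,0],
  [0.2,-0.5,10,0,0,0],
  [0.2,-0.5,10,0,0,0],
  [0.2,-0.5,10,0,0,0],
])

```text
t: 21.1
position: [0.6082, 0.2168, 0.2171]
eef_rot: [-0.0, 0.702, 0.712, -0.0]
contact_force: [0.8, 1.0, -2.2]
grip_width: 0.0125
grip_force: 58.7
```

arm_command([
  [0,0,3,0,0,0],
  [0,0,5,0,0,0],
  [0,0,6.5,0,0,0],
  [0,0,7,0,0,0],
  [0,0,7,0,0,0],
])

```text
t: 21.6
position: [0.6081, 0.2168, 0.211]
eef_rot: [0.0, 0.702, 0.712, 0.0]
contact_force: [-3.0, -0.9, 5.2]
grip_width: 0.0127
grip_force: 59.7
```

arm_command([
  [0,0,0,0,0,0],
  [0,0,0,0,0,0],
  [0,0,0,0,0,0],
  [0,0,0,0,0,0],
  [0,0,-10,0,0,0],
  [0,0,-25,0,0,0],
  [0,0,-50,0,0,0],
  [0,0,-90,0,0,0],
  [0,0,-130,0,0,0],
  [0,0,-150,0,0,0],
  [0,0,-150,0,0,0],
], gripper=-0.5)

```text
t: 22.7
position: [0.6091, 0.217, 0.3651]
eef_rot: [0.002, 0.702, 0.712, 0.004]
contact_force: [0.5, 0.6, -1.1]
grip_width: 0.0212
grip_force: 0.0
```

arm_command([
  [-45,-10,0,0,0,0],
  [-90,-25,0,0,0,0],
  [-130,-40,0,0,0,0],
  [-170,-58,0,0,0,0],
  [-210,-76,0,0,0,-0.1],
  [-250,-94,0,0,0,-0.2],
  [-290,-112,0,0,0,-0.3],
  [-330,-125,0,0,0,-0.45],
  [-365,-134,0,0,0,-0.6],
  [-383,-134,20,0,0,-0.75],
  [-383,-134,50,0,0,-0.89],
  [-383,-134,63,0,0,-0.89],
  [-383,-134,63,0,0,-0.89],
  [-383,-134,63,0,0,-0.89],
  [-383,-134,63,0,0,-0.89],
], gripper=0)

```text
t: 24.2
position: [0.4806, -0.1679, 0.2985]
eef_rot: [0.001, 0.327, 0.945, 0.0]
contact_force: [-0.5, -0.0, 0.2]
grip_width: 0.0426
grip_force: 0.0
```

```bash
python3 look.py b1
```

```text
24.25 [ 0.48058915 -0.1678781   0.29851951] 141.84098978509297 0.04271451529188048
[ 453.6 -150. ] [17.4 31.8] 51.8 54.0 298
```

View pics/b1.png

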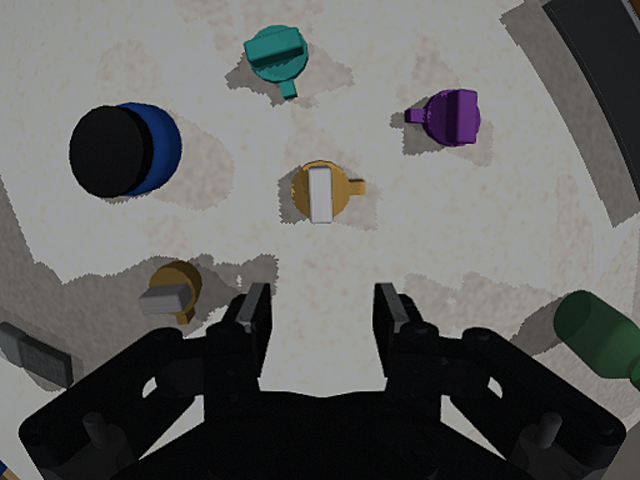

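arm_command([
  [15,0,20,0,0,0],
  [32.5,-0.5,50,0,0,0],
  [32.5,-0.5,80,0,0,0],
  [32.5,-0.5,91,0,0,0],
  [32.5,-0.5,97.5,0,0,0],
  [32.5,-0.5,97.5,0,0,0],
  [32.5,-0.5,97.5,0,0,0],
  [32.5,-0.5,97.5,0,0,0],
], gripper=0)

```text
t: 25.05
position: [0.4549, -0.1488, 0.2009]
eef_rot: [0.001, 0.327, 0.945, 0.0]
contact_force: [0.9, -0.8, -0.0]
grip_width: 0.0426
grip_force: 0.0
```

arm_command([
  [0,0,0,0,0,0],
  [0,0,0,0,0,0],
  [0,0,0,0,0,0],
  [0,0,0,0,0,0],
  [0,0,0,0,0,0],
  [0,0,0,0,0,0],
], gripper=-1)

```text
t: 25.65
position: [0.4544, -0.1486, 0.2004]
eef_rot: [0.001, 0.327, 0.945, -0.0]
contact_force: [-0.4, 0.5, 6.4]
grip_width: 0.0131
grip_force: 59.2
```

arm_command([
  [0,0,-10,0,0,0],
  [0,0,-40,0,0,0],
  [0,0,-80,0,0,0],
  [0,0,-110,0,0,0],
  [0,0,-135,0,0,0.1],
  [0,0,-140,0,0,0.2],
  [0,0,-140,0,0,0.35],
  [0,0,-140,0,0,0.5],
  [0,0,-140,0,0,0.65],
  [0,0,-140,0,0,0.8],
  [0,0,-140,0,0,0.89],
  [0,0,-140,0,0,0.89],
  [0,0,-140,0,0,0.89],
  [0,0,-140,0,0,0.89],
])

```text
t: 27.05
position: [0.454, -0.1485, 0.3397]
eef_rot: [-0.0, 0.701, 0.713, -0.0]
contact_force: [0.7, -1.2, -2.2]
grip_width: 0.0127
grip_force: 58.7
```

```bash
python3 look.py b2;python3 held.py b2; python3 - <<'E'
from h import *
from plant import bot
print(inc(bot.state(),[.5445,.1375,.34],down(np.pi/2+.015)))
E
```

```text
27.1 [ 0.454061   -0.14847873  0.33966642] 90.92920979906748 0.012682649171926179
[ 431.7 -167.6] [35.6  6.4] -42.1 -24.0 141
[ 462.  -156.5] [ 4.8 20.9] -104.3 -105.0 72
[ 465.4 -280.8] [28.6 14.4] -45.8 0.0 92
[ 0.454061   -0.14847873  0.33966642] [-2.11933542  0.36386313] 18.67949046569835 [-1.33156652  0.35624023] 59
edges foot,bar: [np.float64(195.5), np.float64(226.5)] nominal [193.4 225.1] brightness [140. 127. 118. 119. 117. 119.  80.  77.  78.  78.  78.  78.  79.  81.
  82.  81.  81.  80.  79.  79.  81.  99. 117. 126. 123. 122. 121. 121.
 121. 121. 121. 121. 121. 121. 121.]
[ 2.845e+02  9.510e+01 -3.000e-01 -3.000e-04 -1.000e-04  1.200e-03]
```

arm_command([
  [40,15,0,0,0,0],
  [80,30,0,0,0,0],
  [120,45,0,0,0,0],
  [160,60,0,0,0,0],
  [200,75,0,0,0,0],
  [240,90,0,0,0,0],
  [270,95,0,0,0,0],
  [282,95,0,0,0,0],
  [285.1,94.9,0,0,0,0],
  [285.1,94.9,10,0,0,0],
  [285.1,94.9,40,0,0,0],
  [285.1,94.9,70,0,0,0],
  [285.1,94.9,95,0,0,0],
  [285.1,94.9,109,0,0,0],
  [285.1,94.9,113,0,0,0],
  [285.1,94.9,113,0,0,0],
  [285.1,94.9,113,0,0,0],
  [285.1,94.9,113,0,0,0],
  [285.1,94.9,113,0,0,0],
])

```text
t: 29.0
position: [0.5451, 0.1381, 0.2277]
eef_rot: [0.0, 0.702, 0.712, 0.001]
contact_force: [0.4, -0.2, -2.9]
grip_width: 0.0126
grip_force: 58.7
```

arm_command([
  [0,0,2,0,0,0],
  [0,0,5,0,0,0],
  [0,0,8,0,0,0],
  [0,0,10,0,0,0],
  [0,0,10,0,0,0],
  [0,0,10,0,0,0],
])

```text
t: 29.6
position: [0.5447, 0.138, 0.2165]
eef_rot: [-0.0, 0.702, 0.712, -0.0]
contact_force: [0.5, -0.9, -2.0]
grip_width: 0.0127
grip_force: 58.7
```

arm_command([
  [0,0,3,0,0,0],
  [0,0,5,0,0,0],
  [0,0,6.7,0,0,0],
  [0,0,7.3,0,0,0],
  [0,0,7.3,0,0,0],
])

```text
t: 30.1
position: [0.5447, 0.138, 0.2094]
eef_rot: [0.0, 0.702, 0.712, 0.0]
contact_force: [-0.4, 0.7, -2.0]
grip_width: 0.0127
grip_force: 58.9
```

arm_command([
  [0,0,0,0,0,0],
  [0,0,0,0,0,0],
  [0,0,0,0,0,0],
  [0,0,0,0,0,0],
  [0,0,-10,0,0,0],
  [0,0,-25,0,0,0],
  [0,0,-50,0,0,0],
  [0,0,-90,0,0,0],
  [0,0,-130,0,0,0],
  [0,0,-150,0,0,0],
  [0,0,-150,0,0,0],
], gripper=-0.5)

```text
t: 31.2
position: [0.5453, 0.1381, 0.3641]
eef_rot: [0.002, 0.702, 0.712, 0.003]
contact_force: [-0.4, -0.4, -0.5]
grip_width: 0.0211
grip_force: 0.0
```

arm_command([
  [-45,0,0,0,0,0],
  [-90,-10,0,0,0,0],
  [-135,-25,0,0,0,0],
  [-180,-40,0,0,0,0],
  [-220,-50,0,0,0,0.1],
  [-260,-60,0,0,0,0.2],
  [-300,-70,0,0,0,0.3],
  [-340,-80,0,0,0,0.4],
  [-380,-90,0,0,0,0.5],
  [-420,-100,0,0,0,0.57],
  [-450,-104,20,0,0,0.575],
  [-455,-104,45,0,0,0.575],
  [-455,-104,60,0,0,0.575],
  [-455,-104,60,0,0,0.575],
  [-455,-104,60,0,0,0.575],
  [-455,-104,60,0,0,0.575],
], gripper=0)

```text
t: 32.8
position: [0.4479, -0.3184, 0.3003]
eef_rot: [0.001, 0.875, 0.484, 0.0]
contact_force: [0.2, 0.4, 0.9]
grip_width: 0.0427
grip_force: 0.0
```

```bash
python3 look.py d1
```

```text
32.85 [ 0.44795556 -0.31838771  0.30054389] 57.94862440884766 0.04250198672775507
[ 585.9 -348.2] [14.3 15.2] 61.7 80.0 160
[ 442.4 -281.9] [31.6 18.6] -32.7 -32.0 227
```

View pics/d1.png

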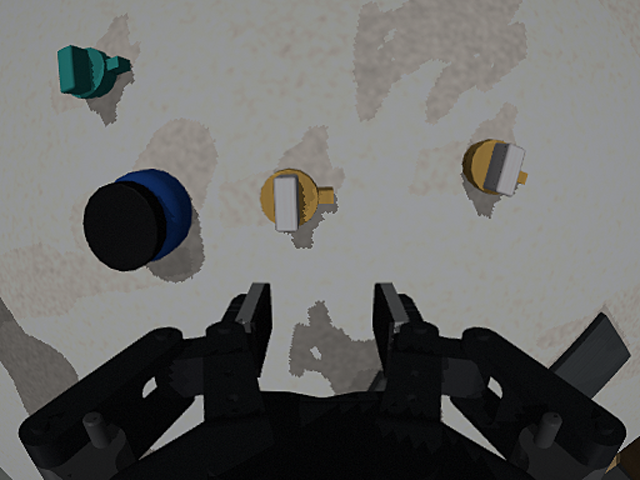

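arm_command([
  [15,-12,20,0,0,0],
  [27.8,-22,50,0,0,0],
  [27.8,-22,80,0,0,0],
  [27.8,-22,92,0,0,0],
  [27.8,-22,99,0,0,0],
  [27.8,-22,99,0,0,0],
  [27.8,-22,99,0,0,0],
  [27.8,-22,99,0,0,0],
], gripper=0)

```text
t: 33.65
position: [0.4443, -0.2838, 0.2017]
eef_rot: [0.001, 0.875, 0.484, 0.001]
contact_force: [-0.1, -0.1, 0.1]
grip_width: 0.0426
grip_force: 0.0
```

arm_command([
  [0,0,0,0,0,0],
  [0,0,0,0,0,0],
  [0,0,0,0,0,0],
  [0,0,0,0,0,0],
  [0,0,0,0,0,0],
  [0,0,0,0,0,0],
], gripper=-1)

```text
t: 34.25
position: [0.444, -0.2835, 0.2011]
eef_rot: [0.001, 0.875, 0.484, 0.0]
contact_force: [0.2, 0.0, 6.5]
grip_width: 0.0127
grip_force: 59.9
```

arm_command([
  [0,0,-10,0,0,0],
  [0,0,-40,0,0,0],
  [0,0,-80,0,0,0],
  [0,0,-110,0,0,0],
  [0,0,-135,0,0,-0.1],
  [0,0,-140,0,0,-0.2],
  [0,0,-140,0,0,-0.35],
  [0,0,-140,0,0,-0.5],
  [0,0,-140,0,0,-0.574],
  [0,0,-140,0,0,-0.574],
  [0,0,-140,0,0,-0.574],
  [0,0,-140,0,0,-0.574],
  [0,0,-140,0,0,-0.574],
])

```text
t: 35.55
position: [0.4437, -0.2833, 0.3403]
eef_rot: [-0.0, 0.702, 0.712, -0.0]
contact_force: [0.6, 0.3, -2.2]
grip_width: 0.0128
grip_force: 58.9
```

```bash
python3 look.py d2;python3 held.py d2; python3 - <<'E'
from h import *
from plant import bot
print(inc(bot.state(),[.5433,.2178,.34],down(np.pi/2+.015)))
E
```

```text
35.6 [ 0.44369388 -0.2832721   0.34033931] 90.76614852854452 0.012489937364375822
[ 456.1 -315. ] [49.6 94.7] -96.8 -58.0 576
[ 584.6 -346. ] [15.2 17.2] 87.8 111.0 135
[ 0.44369388 -0.2832721   0.34033931] [-2.00490333  0.34894384] 18.627568428392443 [-1.27723899  0.34177112] 59
edges foot,bar: [np.float64(195.5), np.float64(225.5)] nominal [193.5 225.1] brightness [135. 122. 120. 121. 118. 107.  80.  78.  78.  79.  79.  79.  80.  83.
  82.  82.  82.  81.  80.  79.  84. 105. 122. 126. 124. 123. 123. 123.
 123. 123. 123. 122. 123. 122. 123.]
[ 4.997e+02  1.063e+02  4.000e-01 -2.000e-04 -1.000e-04 -1.600e-03]
```

arm_command([
  [45,10,0,0,0,0],
  [92,20,0,0,0,0],
  [140,32,0,0,0,0],
  [188,45,0,0,0,0],
  [236,57,0,0,0,0],
  [284,70,0,0,0,0],
  [332,82,0,0,0,0],
  [380,94,0,0,0,0],
  [425,106,0,0,0,0],
  [465,106,0,0,0,0],
  [490,106,0,0,0,0],
  [499.8,106,0,0,0,0],
  [499.8,106,10,0,0,0],
  [499.8,106,40,0,0,0],
  [499.8,106,80,0,0,0],
  [499.8,106,105,0,0,0],
  [499.8,106,113.5,0,0,0],
  [499.8,106,113.5,0,0,0],
  [499.8,106,113.5,0,0,0],
  [499.8,106,113.5,0,0,0],
])

```text
t: 37.6
position: [0.5435, 0.2178, 0.2288]
eef_rot: [0.001, 0.702, 0.712, 0.001]
contact_force: [0.9, -0.4, -2.0]
grip_width: 0.0124
grip_force: 58.9
```

arm_command([
  [0,0,2,0,0,0],
  [0,0,5,0,0,0],
  [0,0,8,0,0,0],
  [0,0,10,0,0,0],
  [0,0,10,0,0,0],
  [0,0,10,0,0,0],
])

```text
t: 38.2
position: [0.5427, 0.218, 0.2168]
eef_rot: [-0.0, 0.702, 0.712, -0.0]
contact_force: [0.4, 0.7, -2.1]
grip_width: 0.0127
grip_force: 58.9
```

arm_command([
  [0,0,3,0,0,0],
  [0,0,5,0,0,0],
  [0,0,6.5,0,0,0],
  [0,0,7,0,0,0],
  [0,0,7,0,0,0],
])

```text
t: 38.7
position: [0.5426, 0.218, 0.2102]
eef_rot: [-0.0, 0.702, 0.712, 0.0]
contact_force: [-2.1, -0.3, 1.4]
grip_width: 0.0128
grip_force: 59.5
```

arm_command([
  [0,0,0,0,0,0],
  [0,0,0,0,0,0],
  [0,0,0,0,0,0],
  [0,0,0,0,0,0],
  [0,0,-10,0,0,0],
  [0,0,-25,0,0,0],
  [0,0,-50,0,0,0],
  [0,0,-90,0,0,0],
  [0,0,-130,0,0,0],
  [0,0,-150,0,0,0],
  [0,0,-150,0,0,0],
], gripper=-0.5)

```text
t: 39.8
position: [0.5433, 0.2182, 0.3646]
eef_rot: [0.001, 0.702, 0.712, 0.003]
contact_force: [0.2, 0.7, 0.6]
grip_width: 0.0212
grip_force: 0.0
```

arm_command([
  [-45,0,0,0,0,0],
  [-92,0,0,0,0,0],
  [-140,0,0,0,0,0],
  [-188,0,0,0,0,0],
  [-236,0,0,0,0,0.1],
  [-284,0,0,0,0,0.2],
  [-332,5,0,0,0,0.3],
  [-380,5,0,0,0,0.4],
  [-428,10,0,0,0,0.5],
  [-476,10,0,0,0,0.6],
  [-524,10,0,0,0,0.7],
  [-560,10,15,0,0,0.775],
  [-581,10,30,0,0,0.775],
  [-581,10,60,0,0,0.775],
  [-581,10,60,0,0,0.775],
  [-581,10,60,0,0,0.775],
  [-581,10,60,0,0,0.775],
  [-581,10,60,0,0,0.775],
], gripper=0)

```text
t: 41.6
position: [0.5614, -0.3622, 0.3018]
eef_rot: [0.001, 0.919, 0.395, 0.001]
contact_force: [-0.3, -0.1, -0.5]
grip_width: 0.0426
grip_force: 0.0
```

```bash
python3 look.py e1
```

```text
41.65 [ 0.56131103 -0.3623096   0.30158875] 46.46974531388314 0.04255787409242751
[ 577.6 -336.3] [32.5  5.3] -53.8 -49.0 137
[ 584.5 -343.3] [31.8  5.2] -39.4 171.0 128
```

View pics/e1.png

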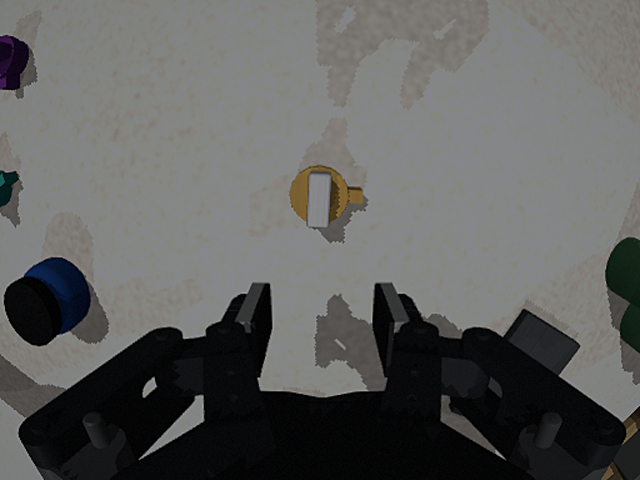

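arm_command([
  [15,0,20,0,0,0],
  [30,-0.3,50,0,0,0],
  [30,-0.3,80,0,0,0],
  [30,-0.3,92,0,0,0],
  [30,-0.3,99.5,0,0,0],
  [30,-0.3,99.5,0,0,0],
  [30,-0.3,99.5,0,0,0],
  [30,-0.3,99.5,0,0,0],
], gripper=0)

```text
t: 42.45
position: [0.5817, -0.3414, 0.2021]
eef_rot: [0.001, 0.919, 0.394, 0.001]
contact_force: [0.3, -0.3, 1.0]
grip_width: 0.0429
grip_force: 0.0
```

arm_command([
  [0,0,0,0,0,0],
  [0,0,0,0,0,0],
  [0,0,0,0,0,0],
  [0,0,0,0,0,0],
  [0,0,0,0,0,0],
  [0,0,0,0,0,0],
], gripper=-1)

```text
t: 43.05
position: [0.5814, -0.3411, 0.2013]
eef_rot: [0.001, 0.919, 0.394, 0.0]
contact_force: [-2.0, 0.4, 5.1]
grip_width: 0.0127
grip_force: 60.0
```

arm_command([
  [0,0,-10,0,0,0],
  [0,0,-40,0,0,0],
  [0,0,-80,0,0,0],
  [0,0,-110,0,0,0],
  [0,0,-135,0,0,-0.1],
  [0,0,-140,0,0,-0.2],
  [0,0,-140,0,0,-0.35],
  [0,0,-140,0,0,-0.5],
  [0,0,-140,0,0,-0.65],
  [0,0,-140,0,0,-0.775],
  [0,0,-140,0,0,-0.775],
  [0,0,-140,0,0,-0.775],
  [0,0,-140,0,0,-0.775],
  [0,0,-140,0,0,-0.775],
])

```text
t: 44.45
position: [0.5813, -0.3409, 0.3403]
eef_rot: [-0.0, 0.703, 0.712, -0.0]
contact_force: [0.1, 0.1, -3.8]
grip_width: 0.0125
grip_force: 59.1
```

```bash
python3 look.py e2;python3 held.py e2; python3 - <<'E'
from h import *
from plant import bot
print(inc(bot.state(),[.4795,.1372,.34],down(np.pi/2+.015)))
E
```

```text
44.5 [ 0.58129736 -0.34091302  0.34034072] 90.74874736649646 0.012871369590370807
[ 604.  -368.6] [32.4 91.6] -121.9 -141.0 463
[ 548.9 -376. ] [29.8  5. ] -20.8 13.0 88
[ 0.58129736 -0.34091302  0.34034072] [-2.04577524  0.3744212 ] 18.656019454786353 [-1.28515905  0.36613096] 59
edges foot,bar: [np.float64(195.5), np.float64(226.5)] nominal [193.5 225.1] brightness [127. 105. 106. 107. 109.  86.  71.  70.  71.  71.  71.  72.  74.  75.
  75.  74.  74.  73.  74.  71.  40.  75. 121. 115. 113. 112. 112. 112.
 111. 112. 112. 112. 112. 112. 111.]
[ 4.794e+02 -9.550e+01  4.000e-01 -2.000e-04 -1.000e-04 -1.900e-03]
```

arm_command([
  [45,-10,0,0,0,0],
  [92,-20,0,0,0,0],
  [140,-30,0,0,0,0],
  [188,-40,0,0,0,0],
  [236,-50,0,0,0,0],
  [284,-60,0,0,0,0],
  [332,-70,0,0,0,0],
  [380,-80,0,0,0,0],
  [420,-90,0,0,0,0],
  [455,-95.5,0,0,0,0],
  [475,-95.5,0,0,0,-0.002],
  [479.3,-95.5,0,0,0,-0.002],
  [479.3,-95.5,10,0,0,-0.002],
  [479.3,-95.5,40,0,0,-0.002],
  [479.3,-95.5,80,0,0,-0.002],
  [479.3,-95.5,105,0,0,-0.002],
  [479.3,-95.5,113.5,0,0,-0.002],
  [479.3,-95.5,113.5,0,0,-0.002],
  [479.3,-95.5,113.5,0,0,-0.002],
  [479.3,-95.5,113.5,0,0,-0.002],
])

```text
t: 46.5
position: [0.4799, 0.1369, 0.2285]
eef_rot: [0.001, 0.702, 0.713, 0.001]
contact_force: [1.1, 0.7, -3.3]
grip_width: 0.0128
grip_force: 59.2
```

arm_command([
  [0,0,2,0,0,0],
  [0,0,5,0,0,0],
  [0,0,8,0,0,0],
  [0,0,10,0,0,0],
  [0,0,10,0,0,0],
  [0,0,10,0,0,0],
])

```text
t: 47.1
position: [0.4791, 0.137, 0.2168]
eef_rot: [-0.0, 0.701, 0.713, -0.0]
contact_force: [0.7, 0.7, -2.9]
grip_width: 0.0128
grip_force: 59.3
```

arm_command([
  [0,0,3,0,0,0],
  [0,0,5,0,0,0],
  [0,0,6.5,0,0,0],
  [0,0,7,0,0,0],
  [0,0,7,0,0,0],
])

```text
t: 47.6
position: [0.4806, 0.1374, 0.214]
eef_rot: [0.002, 0.701, 0.713, 0.003]
contact_force: [-4.5, -1.8, 24.0]
grip_width: 0.0128
grip_force: 66.5
```

arm_command([
  [0,0,0,0,0,0],
  [0,0,0,0,0,0],
  [0,0,0,0,0,0],
  [0,0,0,0,0,0],
  [0,0,-10,0,0,0],
  [0,0,-25,0,0,0],
  [0,0,-50,0,0,0],
  [0,0,-90,0,0,0],
  [0,0,-130,0,0,0],
  [-20,35,-170,0,0,0],
  [-40,70,-210,0,0,0],
  [-40,70,-210,0,0,0],
  [-40,70,-210,0,0,0],
  [-40,70,-210,0,0,0],
], gripper=-0.5)

```text
t: 49.0
position: [0.5494, 0.0982, 0.4192]
eef_rot: [-0.0, 0.702, 0.713, -0.0]
contact_force: [0.5, 0.0, -0.2]
grip_width: 0.021
grip_force: 0.0
```

```bash
python3 look.py n1 | head -1; python3 - <<'E'
from plant import bot
import cv2,numpy as np
f=bot.grab_frame("scene");cv2.imwrite("pics/n1s.png",np.hstack([cv2.resize(cv2.imread("pics/n1.png")[:300,60:520],(420,300)),cv2.resize(f["image"][120:330,200:460,::-1],(380,300))]))
E
```

```text
49.05 [0.54904978 0.09833916 0.41879986] 90.93144507636731 0.021362701752508404
```

View pics/n1s.png

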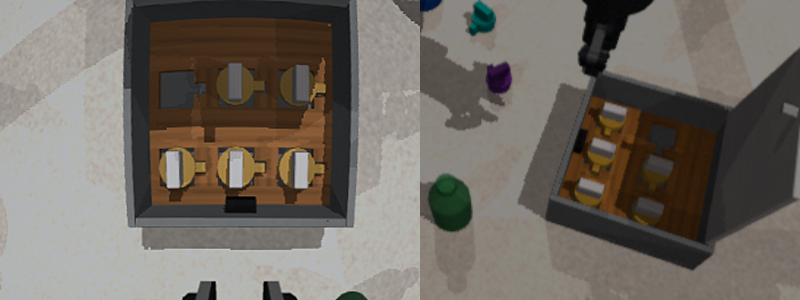

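arm_command([
  [20,-35,20,0,0,0],
  [39.5,-69.3,50,0,0,0],
  [39.5,-69.3,95,0,0,0],
  [39.5,-69.3,140,0,0,0],
  [39.5,-69.3,165,0,0,0],
  [39.5,-69.3,178,0,0,0],
  [39.5,-69.3,182,0,0,0],
  [39.5,-69.3,184,0,0,0],
  [39.5,-69.3,184,0,0,0],
  [39.5,-69.3,184,0,0,0],
], gripper=-1)

```text
t: 50.1
position: [0.4804, 0.1366, 0.2372]
eef_rot: [0.001, 0.701, 0.713, 0.001]
contact_force: [-0.9, -0.1, -0.8]
grip_width: -0.0
grip_force: 0.0
```

arm_command([
  [0,0,1,0,0,0],
  [0,0,2,0,0,0],
  [0,0,2,0,0,0],
])

```text
t: 50.4
position: [0.4799, 0.1365, 0.234]
eef_rot: [0.0, 0.701, 0.713, 0.0]
contact_force: [0.3, 0.5, -0.1]
grip_width: 0.0001
grip_force: 0.0
```

arm_command([
  [0,0,1,0,0,0],
  [0,0,2,0,0,0],
  [0,0,2,0,0,0],
])

```text
t: 50.7
position: [0.4797, 0.1365, 0.2317]
eef_rot: [-0.0, 0.701, 0.713, -0.0]
contact_force: [-0.3, 0.1, -0.2]
grip_width: -0.0001
grip_force: 0.0
```

arm_command([
  [0,0,1,0,0,0],
  [0,0,1.5,0,0,0],
  [0,0,1.5,0,0,0],
])

```text
t: 51.0
position: [0.4798, 0.1365, 0.2305]
eef_rot: [0.0, 0.701, 0.713, 0.0]
contact_force: [-0.2, 0.3, 1.5]
grip_width: -0.0002
grip_force: 0.6
```

```bash
python3 - <<'E'
from h import *
from plant import bot
s=bot.state();print(inc(s,[.5455,.36,.47],down(np.pi/2+.015)))
H=np.array([.2915,.081]);r=.165
for th in [1.7,1.6,1.5,1.4,1.3,1.2,1.1,1.0,.9,.8,.7,.6,.5,.4,.3,.2,.15,.1,.05,0,-.02,-.043]:
    c=H+r*np.array([-np.cos(th),np.sin(th)])+.004*np.array([np.sin(th),np.cos(th)])
    print(th,round((c[0]+.011-.36)*1000,1),round(-(c[1]+.173-.418)*1000,1))
E
```

```text
[ 2.224e+02  6.930e+01 -2.395e+02  1.000e-04  0.000e+00  1.000e-03]
1.7 -32.3 0.9
1.6 -48.7 -0.8
1.5 -65.2 -0.9
1.4 -81.6 0.7
1.3 -97.8 3.9
1.2 -113.6 8.8
1.1 -128.8 15.1
1.0 -143.3 23.0
0.9 -156.9 32.3
0.8 -169.6 42.8
0.7 -181.1 54.6
0.6 -191.4 67.5
0.5 -200.4 81.4
0.4 -207.9 96.1
0.3 -213.9 111.4
0.2 -218.4 127.3
0.15 -220.0 135.4
0.1 -221.3 143.5
0.05 -222.1 151.8
0 -222.5 160.0
-0.02 -222.5 163.3
-0.043 -222.5 167.1
```

arm_command([
  [0,0,-30,0,0,0],
  [0,10,-80,0,0,0],
  [0,20,-130,0,0,0],
  [0,40,-180,0,0,0],
  [0,60,-225,0,0,0],
  [0,65,-240,0,0,0],
  [0,65,-240,0,0,0],
  [0,65,-240,0,0,0],
  [0,65,-240,0,0,0],
])

```text
t: 51.9
position: [0.5444, 0.1375, 0.4688]
eef_rot: [-0.001, 0.701, 0.713, -0.001]
contact_force: [-0.3, 0.1, 0.4]
grip_width: -0.0001
grip_force: 0.0
```

arm_command([
  [40,1,0,0,0,0],
  [85,2,0,0,0,0],
  [130,3,0,0,0,0],
  [175,4,0,0,0,0],
  [215,4,0,0,0,0],
  [228,4,0,0,0,0],
  [228,4,0,0,0,0],
  [228,4,0,0,0,0],
  [228,4,0,0,0,0],
  [228,4,0,0,0,0],
])

```text
t: 52.9
position: [0.5453, 0.364, 0.4709]
eef_rot: [0.0, 0.702, 0.712, 0.0]
contact_force: [-0.1, -0.3, 0.1]
grip_width: 0.0003
grip_force: 0.0
```

arm_command([
  [-4,0,15,0,0,0],
  [-4,0,40,0,0,0],
  [-4,0,52,0,0,0],
  [-4,0,52,0,0,0],
  [-4,0,52,0,0,0],
  [-4,0,52,0,0,0],
])

```text
t: 53.5
position: [0.5454, 0.3612, 0.4198]
eef_rot: [0.0, 0.702, 0.713, 0.001]
contact_force: [0.9, 0.1, -0.1]
grip_width: 0.0001
grip_force: 0.0
```

arm_command([
  [-15,0,0,0,0,0],
  [-32,0,0,0,0,0],
  [-41,0,0,0,0,0],
  [-49,0,0,0,0,0],
  [-57,0,0,0,0,0],
  [-65,0,0,0,0,0],
  [-73,0,0,0,0,0],
  [-82,0,1,0,0,0],
  [-90,0,2,0,0,0],
  [-98,0,4,0,0,0],
  [-106,0,6,0,0,0],
  [-114,0,9,0,0,0],
  [-121,0,12,0,0,0],
  [-129,0,15,0,0,0],
  [-136,0,19,0,0,0],
  [-143.5,0,23,0,0,0],
  [-150,0,27.5,0,0,0],
  [-157,0,32.5,0,0,0],
  [-157,0,32.5,0,0,0],
])

```text
t: 55.4
position: [0.5477, 0.2036, 0.385]
eef_rot: [0.0, 0.702, 0.712, -0.001]
contact_force: [0.7, 0.0, 2.4]
grip_width: 0.0
grip_force: 1.0
```

arm_command([
  [-6,0,5,0,0,0],
  [-12.7,0,10.5,0,0,0],
  [-18.5,0,16,0,0,0],
  [-24,0,22.3,0,0,0],
  [-29.5,0,28.5,0,0,0],
  [-34.5,0,35.2,0,0,0],
  [-39,0,42,0,0,0],
  [-43.5,0,49,0,0,0],
  [-47,0,56.5,0,0,0],
  [-51,0,64,0,0,0],
  [-54,0,71.5,0,0,0],
  [-57,0,79,0,0,0],
  [-59,0,87,0,0,0],
  [-61.5,0,95,0,0,0],
  [-63,0,103,0,0,0],
  [-64.5,0,111,0,0,0],
  [-65,0,119.5,0,0,0],
  [-65,0,119.5,0,0,0],
])

```text
t: 57.2
position: [0.5486, 0.1389, 0.2651]
eef_rot: [0.0, 0.702, 0.713, -0.001]
contact_force: [0.6, -1.4, 3.2]
grip_width: 0.0003
grip_force: 1.5
```

arm_command([
  [0,0,5,0,0,0],
  [0,0,9,0,0,0],
  [0,0,13,0,0,0],
  [0,0,16,0,0,0],
  [0,0,16,0,0,0],
  [0,0,16,0,0,0],
])

```text
t: 57.8
position: [0.5486, 0.1389, 0.2508]
eef_rot: [0.001, 0.702, 0.713, -0.001]
contact_force: [-1.7, -3.6, 7.6]
grip_width: -0.0001
grip_force: 3.6
```

arm_command([
  [0,0,-15,0,0,0],
  [0,0,-40,0,0,0],
  [0,0,-80,0,0,0],
  [0,0,-110,0,0,0],
  [-20,0,-130,0,0,0],
  [-50,0,-150,0,0,0],
  [-80,0,-170,0,0,0],
  [-80,0,-170,0,0,0],
  [-80,0,-170,0,0,0],
  [-80,0,-170,0,0,0],
  [-80,0,-170,0,0,0],
  [-80,0,-170,0,0,0],
])

```text
t: 59.0
position: [0.55, 0.0604, 0.4195]
eef_rot: [-0.001, 0.701, 0.713, -0.001]
contact_force: [-0.3, -1.1, 0.2]
grip_width: -0.0003
grip_force: 0.0
```

```bash
python3 look.py z1|head -1; python3 - <<'E'
from plant import bot
import cv2,numpy as np
f=bot.grab_frame("scene");cv2.imwrite("pics/z1s.png",np.hstack([cv2.resize(cv2.imread("pics/z1.png"),(400,300)),cv2.resize(f["image"][:,:,::-1],(400,300))]))
print(bot.state()["contact_force"])
E
```

```text
59.05 [0.54999846 0.06028304 0.41969397] 90.98178487718772 0.00011095074909124769
[-0.40169637  0.18705054  0.27100892]
```

View pics/z1s.png

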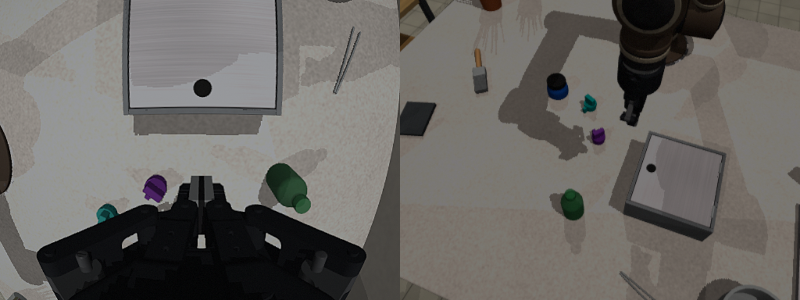

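The door is flush and shut, with its dark spot at (202,88). The bench is clear of brass plungers, and the bottle and jar still stand in place.

```bash
python3 -c "
from plant import bot
print(bot.close_job())"
```

```text
the job is handed in; nothing more can be done
None
```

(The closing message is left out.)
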